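# Free the ratchet and lower the hold-down press onto a silver blank

## Robot

A 6-joint arm with a two-finger parallel gripper is mounted at the origin on the work surface. World frame = base frame: x ahead of the robot, y to its left, z up, the work surface at z = 0. Lengths are in m, angles in rad, forces in N, time in s.
With the tool pointing down it reaches from about 0.35 to 0.975 m from the base axis. Payload 4.9 kg.
Tool frame: the origin (TCP) lies between the finger pads; the fingertips stand 14 mm ahead of it and the grasp point (between the pads) lies 5 mm behind it (manip.tcp_to_tips is the distance from the TCP to the fingertips, in m); z points along the fingers, y is the line along which they close (so a half turn about z gives the same grasp; the last joint's range is limited). The gripper opens to 85 mm and grips with 20 to 120 N. Pads are 22 mm wide; open, the fingers measure 114 mm over their backs; the gripper's body (76 mm by 85 mm) begins 54 mm behind the grasp point. The pads swing forward as they close: fully open they stand 13 mm farther back than shut.
Start: joints at [1.124, 0.053, 1.613, -0, 1.476, -0.119], TCP at [0.201, 0.592, 0.22] pointing down, gripper open.
Joint ranges: [-3.01, 3.01], [-1.01, 2.22], [0.06, 2.58], [-1.02, 4.17], [0.09, 2.62], [-3.14, 3.14]. Speed limits (rad/s): [2.57, 2.57, 3.14, 3.14, 3.14, 3.14].

## Interface

Orientations are given as a unit quaternion [w, x, y, z].
In Python, from plant import manip gives the robot as it stands.
- The arm moves only by the tool servo_tool, never from a script. Its argument "moves" is a list that holds one entry, the list of rows, each a list of 7 numbers: the shift along the tool's x, y, z in mm, then the turn, a rotation vector about the tool's x, y, z in degrees, then the finger opening in mm, from 0 to 85.4. In form: [[[x, y, z, ax, ay, az, fingers], ...]]. A call has 1 to 12 rows; each row shifts and turns the commanded pose from where the row before left it, along the tool's axes as they then stand; what a row does not reach is not made up. A row lasts 1/8 s, in which the tool goes at most 62.5 mm and 10.7 degrees, less where a joint would pass 70% of its speed; a pose out of reach is approached as far as the arm can. A call with a gripper value outside its range is refused whole. The fingers move at their own pace and stop on an object; the grip force is fixed at half the most. Time passes only in rows, so rows that do not move let the fingers close. It gives the time, the measured TCP pose, the force, the opening and the grip force at its end, in the units of the state.
- manip.state(): the state, without advancing time (a new reading comes with each control period).
- manip.grab_frame(name): name is "side" or "top"; returns a dict with "image" (384x512x3 uint8, blue, green, red), "mtx" (3x3 intrinsics, pixels), "eye" and "rotation" of the camera in the world. Camera axes: x right, y down, z forward; pixel columns grow to the right and rows downward; lengths in m; the calibration is good to about 2 mm. A picture is of the moment at which its call begins. There is no depth.
- manip.job_done(): hands the job in; it is judged then, once.
The state is a dict: "time": time; "joint_pos": joint angles; "joint_vel": joint speeds; "joint_efforts": joint torques, N m; "tool_pos": TCP position; "tool_rot": TCP orientation; "contact_force": force on the tool from outside, world axes, zero at the start; "ft_torque": the same for the moment, N m; "gripper_width": opening from 0.0 (shut) to 1.0 (fully open); "grasp_force": force on a finger pad.
Only numpy, scipy, OpenCV 4.12 (cv2) and the standard library are available. Lean on these libraries where they do the work, as an engineer would, in place of code of your own. Each camera call takes 0.05 s, during which the arm holds its last target. There are 200 camera calls.

## Task

The ram of the small green bench press is held up by its ratchet. Take the orange-handled steel rod and with it, not with the fingers, flick the red pawl over to the outside, clear of the toothed rack; then push the ram down by its black knob until the foot bears gently but firmly on the silver blank, and lay the rod back on its wooden rest. Force nothing, and leave the blank and the other things on the bench where they are.

Things in the scene. Friction and masses are not known exactly. Their poses are not given: they have to be found in the camera images.
- press: Green press, fixed to the bench. Origin: base underside, on the press centre line; z up, -x its front, +y the pawl's side. Base x -70..70, y -90..140, 20 mm high. Guide posts 14 mm thick, 175 mm high at x 0, y +-50. Pawl pedestal x -41..19, y 99..117, top z 88. The toothed rack, x 0..14, y 66..80, moves with the ram; nothing of it lies forward of x 0.
- knob_top (a point): Centre of the flat top of the ram's black knob (44 mm across, 22 mm thick), on the press centre line, 265 mm above the bench when the ram is right up; push here straight down. All else of the press is lower than this, also with the ram down.
- ram: The moving ram (origin 155 mm below knob_top, z up): crosshead, rack, knob and rubber foot (26 mm wide). About 0.5 kg, on a stiff slide (7.5 N friction, travel 78 mm) that holds it where it is left: 1.5 to 3.5 N on the knob move it down; the engaged pawl blocks it. Anvil and foot are screw-set by hand, so the foot lands 44 to 72 mm down from the top: feel for it.
- blank: Silver-coloured round blank, 34 mm across, 12 mm thick, 60 g, loose on the round brass anvil under the foot. Origin: centre of its underside. A push of 6 to 9 N on the knob, once the foot is on it, seats the foot; the foot must never press it with over 20 N.
- pivot (a joint): Swing of the red pawl, rad: 0 engaged, growing as it is flicked up and outward (to the press's +y), stop at 1.15. Its axis runs along the press's x at y 106, z 78 mm. At 0 it leans 0.61 rad (35 degrees) from upright towards the rack; upright at 0.61. Stiff pivot (0.11 N m, about 4 N at pawl_under): it stays where it is left. Clear of the rack beyond 0.65.
- pawl: The red pawl: a flat bar 8 mm thick, 45 mm long from the pivot axis to its steel nose, 46 mm wide along the press's x (x -34..12 in the press's frame), so its front 34 mm stands free in front of the rack. Origin on the pivot axis, axes as the press's when engaged.
- pawl_under (a point): Point on the underside (rack side) of the pawl, 30 mm out from the pivot axis, in the middle of its free part, 12 mm in from its front edge, at x -22 in the press's frame. The space beneath, towards the rack and below, is open from the front.
- pawl_axis (a point): Point on the pawl's pivot axis, at the same x as pawl_under.
- rod: Release rod: square orange handle 90 x 16 x 16 mm, then a round steel shaft 7 mm thick and 85 mm long; 90 g. Origin: centre of the handle; x along the rod to its tip, z up at the start.
- rod_grip (a point): Good place to grip the handle, 20 mm from its centre towards the tip; 110 mm short of the tip.
- rod_tip (a point): End of the steel shaft, 130 mm from the rod's origin.
- rest: Wooden rod rest, fixed, 170 x 62 mm. Origin: underside, below the handle's centre; x along the rod to its tip. Two forks 12 mm thick: for the handle at x -32 (slot 24 wide, floor 36 high, ears to 46 mm) and for the shaft at x +98 (slot 18 wide, floor 40.5, ears to 50.5 mm). The rod lies with its axis 44 mm above the bench; the grip place hangs free, 26 mm above the rest's foot.
- hammer: Small hammer lying on the bench, bystander.
- jar: Blue-capped jar, 48 mm wide, 60 mm high, bystander.
- graver: Screwdriver-like graver lying at the back, bystander.
- handpiece: Pale green rotary handpiece lying down, 155 mm long, bystander.
- pliers: Red-handled pliers lying flat, 9 mm high, bystander.
- ring_block: Dark wooden block 70 x 50 mm with two pins, 50 mm high, bystander.
- dish: Blue dish, 70 mm across, bystander.
Not all that is in view belongs to the job. Of the things that look like the rod, the smaller one is meant. What is shaped like the rest but yellow is not meant.

How it is judged:
By the outcome, as a careful person would: the job done as asked, in the order asked, and still so for the second after the job is handed in, with the robot touching nothing.
It also fails if it takes over 72 s, if anything falls off the work surface, if the arm or the gripper's body presses on something with over 40 N, if the wrist force passes 120 N, or if a joint passes its speed limit or range.

## Working session

There is one attempt and no reset: what is moved stays moved. The work goes in short steps, Python scripts to look and compute and a tool call to move; the robot and the scene stay as the last step left them, time stands still between calls to the robot, and variables do not carry over. Pictures are saved under pics/ and viewed, at most 10 in all, crops included, and the job is handed in when it is done.

Besides the shell and the picture viewer there is one more tool, called after "Request:" by a JSON object that holds its "api" and its "payload", one argument or row to a line. servo_tool: Moves the arm, as the interface text tells. Its arguments: {"type":"object","properties":{"moves":{"type":"array"}},"required":["moves"]}

```bash
mkdir -p pics; python3 - <<'E'
from plant import manip
import cv2
s=manip.state();print(s)
for n in("side","top"):
    f=manip.grab_frame(n);cv2.imwrite(f"pics/{n}0.png",f["image"]);print(n,f["mtx"].tolist(),f["eye"],f["rotation"].tolist() if hasattr(f["rotation"],'tolist') else f["rotation"])
E
```

```text
{'time': 0.0, 'joint_pos': array([ 1.12400508e+00,  5.33343135e-02,  1.61430000e+00,  3.47264724e-06,
        1.47603045e+00, -1.19009040e-01]), 'joint_vel': array([2.10152444e-05, 1.72192752e-03, 4.02473743e-04, 5.39759440e-04,
       3.75354453e-04, 6.22252586e-04]), 'joint_efforts': array([-1.53764693e-03, -3.93680012e+01, -3.70174456e+01, -2.48967217e-04,
        6.92815811e-03, -1.54498984e-06]), 'tool_pos': array([0.20093288, 0.59112549, 0.21847346]), 'tool_rot': array([-2.90865909e-04,  1.63158468e-01,  9.86599331e-01, -9.94389682e-04]), 'contact_force': array([ 0.0747916 , -0.49463409, -0.36172752]), 'ft_torque': array([ 0.05044195, -0.01777474,  0.00185434]), 'grasp_force': 0.0, 'gripper_width': 1.0004426008550398}
side [[476.46994470670467, 0.0, 247.85981341628207], [0.0, 476.46994470670467, 190.77206960761202], [0.0, 0.0, 1.0]] [ 0.05041145 -0.96269229  0.92637342] [-0.45802668776317085, 0.8623328535567593, -0.19163527048203244, 0.09934548847649655]
top [[373.4413786409618, 0.0, 256.0752598002811], [0.0, 373.4413786409618, 181.05220124087577], [0.0, 0.0, 1.0]] [0.46845242 0.03598082 1.2080413 ] [0.017586101013114707, -0.7055682765842263, 0.7082466126128357, -0.015838934672677468]
```

View pics/side0.png

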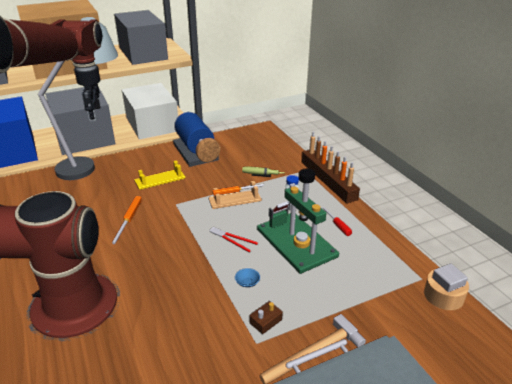

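View pics/top0.png

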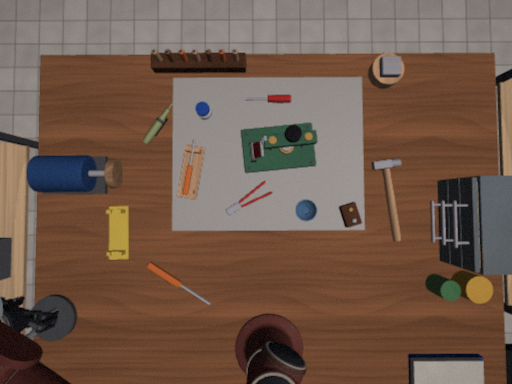

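Overview: the press is at top px (278,148), with the pawl on its left side (257,150). The rod on its wooden rest is at top (190,172) and side (237,193). Next I'll take enlarged crops.

```bash
cat > h.py <<'E'
import numpy as np, cv2
from scipy.spatial.transform import Rotation as R
def Rq(q): return R.from_quat([q[1],q[2],q[3],q[0]])
def ray(f,u,v):
    d=np.linalg.inv(f["mtx"])@[u,v,1]; return np.array(f["eye"]),Rq(f["rotation"]).apply(d)
def at(f,u,v,z):
    e,d=ray(f,u,v); return e+d*(z-e[2])/d[2]
def px(f,p):
    c=Rq(f["rotation"]).inv().apply(np.atleast_2d(p)-f["eye"]); q=c@np.array(f["mtx"]).T; return q[:,:2]/q[:,2:]
def crop(f,u0,v0,u1,v1,k): return cv2.resize(f["image"][v0:v1,u0:u1],None,fx=k,fy=k,interpolation=cv2.INTER_CUBIC)
E
python3 - <<'E'
from plant import manip
from h import *
t=manip.grab_frame("top"); s=manip.grab_frame("side")
a=crop(t,170,110,330,210,5); cv2.imwrite("pics/a.png",a)
b=crop(s,195,155,345,275,5); cv2.imwrite("pics/b.png",b)
E
```

```text
(no output)
```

View pics/a.png

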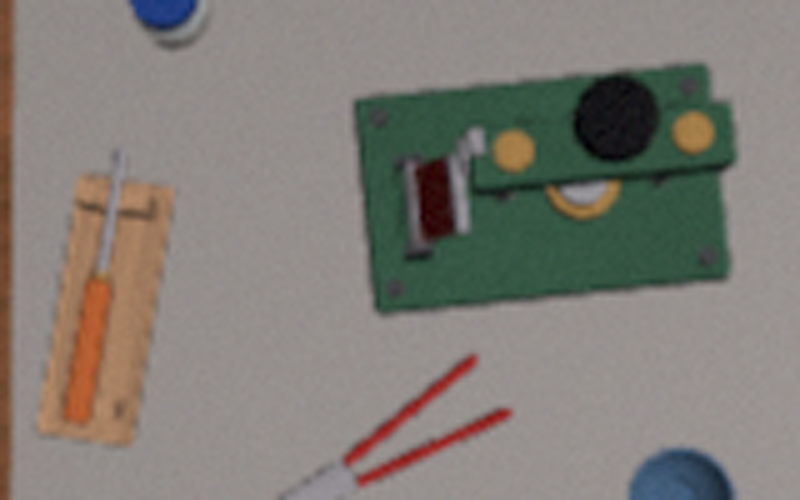

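View pics/b.png

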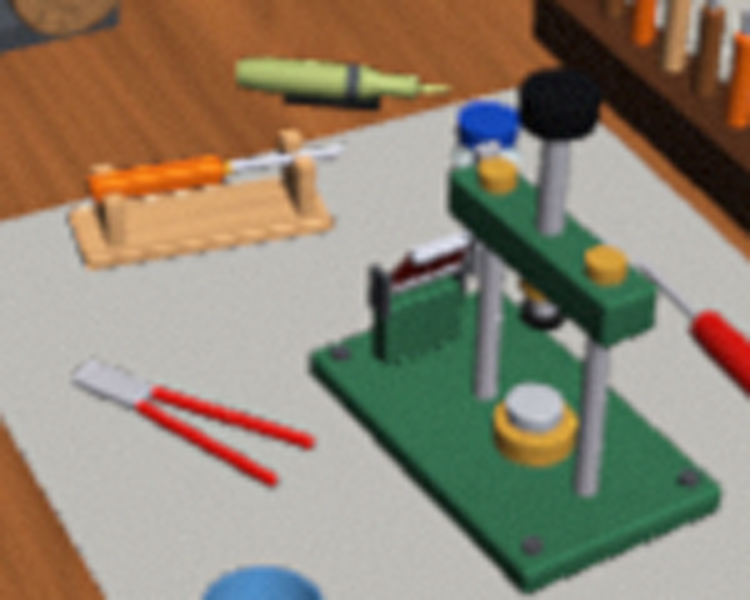

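Crop a shows the press base corners at (357,100), (707,66), (730,277) and (379,312), and the knob at (615,117). The rod tip is at (119,152) and the handle runs from (102,275) to (77,422). Crop b shows the rod tip at (342,149), with the pawl leaning toward the rack.

```bash
cat > fit.py <<'E'
from h import *
from scipy.optimize import least_squares
def solve(t,s):
    T=lambda p:((np.array(p)+.5)/5-.5+[170,110]); S=lambda p:((np.array(p)+.5)/5-.5+[195,155])
    P=lambda q,loc:np.c_[q[0]+np.cos(q[2])*loc[:,0]-np.sin(q[2])*loc[:,1],q[1]+np.sin(q[2])*loc[:,0]+np.cos(q[2])*loc[:,1],loc[:,2]]
    # press
    lt=np.array([[70,140,20],[70,-90,20],[-70,-90,20],[-70,140,20],[0,0,265]])/1e3
    ot=T([[357,100],[707,66],[730,277],[379,312],[615,117]])
    ls=np.array([[-70,140,20],[-70,-90,20],[70,-90,20]])/1e3
    os_=S([[312,358],[527,580],[719,490]])
    fr=lambda q:np.r_[(px(t,P(q,lt))-ot).ravel(),(px(s,P(q,ls))-os_).ravel()]
    a=least_squares(fr,[.6,0,0])
    lr=np.array([[130,0,44],[45,0,44],[-45,0,44]])/1e3
    rt=T([[119,152],[102,275],[77,422]]);rs=S([[342,149],[228,168],[92,188]])
    g=lambda q:np.r_[(px(t,P(q,lr))-rt).ravel(),(px(s,P(q,lr))-rs).ravel()]
    b=least_squares(g,[.5,.3,0])
    return a.x,a.fun,b.x,b.fun
E
python3 - <<'E'
from plant import manip
from fit import *
t=manip.grab_frame("top"); s=manip.grab_frame("side")
np.set_printoptions(precision=3,suppress=True)
for v in solve(t,s):print(v)
E
```

```text
[ 0.636 -0.058  0.099]
[-0.434 -0.534  0.896 -1.06   1.104  0.016 -0.42   0.402  1.258 -0.339
 -1.963 -1.321 -1.066 -0.797  0.653 -0.403]
[ 0.53   0.253 -0.152]
[ 0.509 -1.756 -0.309  0.344  0.193 -0.589  0.073 -0.002 -1.465  0.209
 -0.694  0.565]
```

```bash
cat > rel.py <<'E'
from h import *
PR=np.array([.636,-.058,.099]); ROD=np.array([.530,.253,-.152])
def loc(q,x,y,z): c,s=np.cos(q[2]),np.sin(q[2]); return np.array([q[0]+(c*x-s*y)/1e3,q[1]+(s*x+c*y)/1e3,z/1e3])
def rel(st,p,yaw):
    """tool down, tool -x along yaw; returns turn (deg) done first, then shift (mm) in turned frame"""
    Rt=R.from_euler('z',yaw)*R.from_matrix(np.diag([-1.,1,-1]))
    R0=Rq(st["tool_rot"]); return (R0.inv()*Rt).as_rotvec(degrees=True).round(2),(Rt.inv().apply(p-st["tool_pos"])*1e3).round(1)
E
python3 - <<'E'
from plant import manip
from rel import *
st=manip.state()
print(rel(st,loc(ROD,20,0,140),ROD[2]))
E
```

```text
(array([-4.000e-02, -1.000e-02, -1.007e+01]), array([-396.4, -284.8,   79.3]))
```

Request:
{"api": "servo_tool", "payload": {
  "moves": [
    [[0, 0, 0, 0, 0, -10, 60], [-40, -28, 8, 0, 0, 0, 60], [-40, -28, 8, 0, 0, 0, 60], [-40, -29, 8, 0, 0, 0, 60], [-40, -28, 8, 0, 0, 0, 60], [-40, -29, 8, 0, 0, 0, 60], [-40, -28, 8, 0, 0, 0, 60], [-40, -29, 8, 0, 0, 0, 60], [-40, -28, 8, 0, 0, 0, 60], [-40, -29, 8, 0, 0, 0, 60], [-36, -29, 7, 0, 0, 0, 60], [0, 0, 0, 0, 0, 0, 60]]
  ]
}}

```text
time: 1.8
tool_pos: [0.5504, 0.2472, 0.1399]
tool_rot: [-0.0, 0.079, 0.997, -0.0]
contact_force: [-0.2, 1.0, 0.7]
gripper_width: 0.703
grasp_force: 0.0
```

```bash
python3 - <<'E'
from plant import manip
from rel import *
print(rel(manip.state(),loc(ROD,20,0,39),ROD[2]))
E
```

```text
(array([-0.05, -0.05, -0.31]), array([  1. ,   2.7, 100.9]))
```

Request:
{"api": "servo_tool", "payload": {
  "moves": [
    [[1, 2.5, 20, 0, 0, -0.3, 60], [0, 0, 30, 0, 0, 0, 60], [0, 0, 30, 0, 0, 0, 60], [0, 0, 20, 0, 0, 0, 45], [0, 0, 0, 0, 0, 0, 32], [0, 0, 0, 0, 0, 0, 32]]
  ]
}}

```text
time: 2.55
tool_pos: [0.549, 0.2529, 0.0417]
tool_rot: [0.001, 0.074, 0.997, 0.0]
contact_force: [0.1, 0.1, 0.8]
gripper_width: 0.374
grasp_force: 0.0
```

```bash
python3 - <<'E'
from plant import manip
from rel import *
t=manip.grab_frame("top"); s=manip.grab_frame("side")
a=crop(t,170,110,230,210,5);b=crop(s,185,120,285,220,5)
cv2.imwrite("pics/c.png",np.hstack([a,b])); print(manip.state()["tool_pos"],rel(manip.state(),loc(ROD,20,0,39),ROD[2]))
E
```

```text
[0.54958341 0.25276729 0.0424143 ] (array([0.07, 0.15, 0.24]), array([-0.6, -2.7,  3.4]))
```

View pics/c.png

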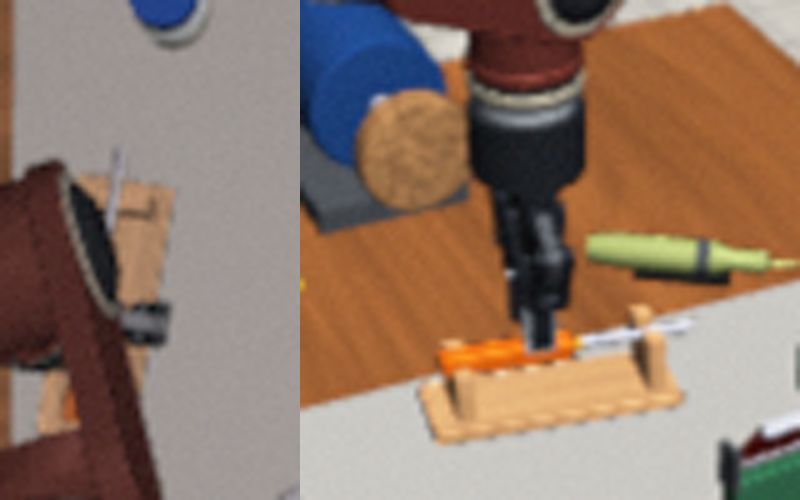

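The near finger (crop px 540,330) sits on the front side of the handle, about 20 mm ahead of its centre, as intended. I'll lower 3 mm and close.

Request:
{"api": "servo_tool", "payload": {
  "moves": [
    [[0, -2, 3, 0, 0, 0, 32], [0, 0, 0, 0, 0, 0, 10], [0, 0, 0, 0, 0, 0, 10], [0, 0, 0, 0, 0, 0, 10], [0, 0, 0, 0, 0, 0, 10], [0, 0, 0, 0, 0, 0, 10]]
  ]
}}

```text
time: 3.4
tool_pos: [0.5485, 0.2502, 0.0382]
tool_rot: [0.0, 0.074, 0.997, -0.0]
contact_force: [-0.4, -0.3, 4.7]
gripper_width: 0.146
grasp_force: 59.0
```

Request:
{"api": "servo_tool", "payload": {
  "moves": [
    [[0, 0, -5, 0, 0, 0, 10], [0, 0, -10, 0, 0, 0, 10], [0, 0, -20, 0, 0, 0, 10], [0, 0, -30, 0, 0, 0, 10], [0, 0, -40, 0, 0, 0, 10], [0, 0, 0, 0, 0, 0, 10]]
  ]
}}

```text
time: 4.15
tool_pos: [0.5513, 0.2513, 0.149]
tool_rot: [0.005, 0.074, 0.997, 0.002]
contact_force: [-0.2, 0.5, -0.7]
gripper_width: 0.145
grasp_force: 58.6
```

```bash
python3 - <<'E'
from plant import manip
from rel import *
t=manip.grab_frame("top"); s=manip.grab_frame("side")
a=crop(t,170,90,230,210,5);b=crop(s,185,100,285,220,5)
cv2.imwrite("pics/d.png",np.hstack([a,b])); st=manip.state();print(st["tool_pos"],st["tool_rot"],st["contact_force"])
E
```

```text
[0.54855032 0.25036963 0.14390369] [8.72433154e-04 7.39601900e-02 9.97260745e-01 3.68952840e-04] [-0.6096266  -0.5984753  -0.98043601]
```

View pics/d.png

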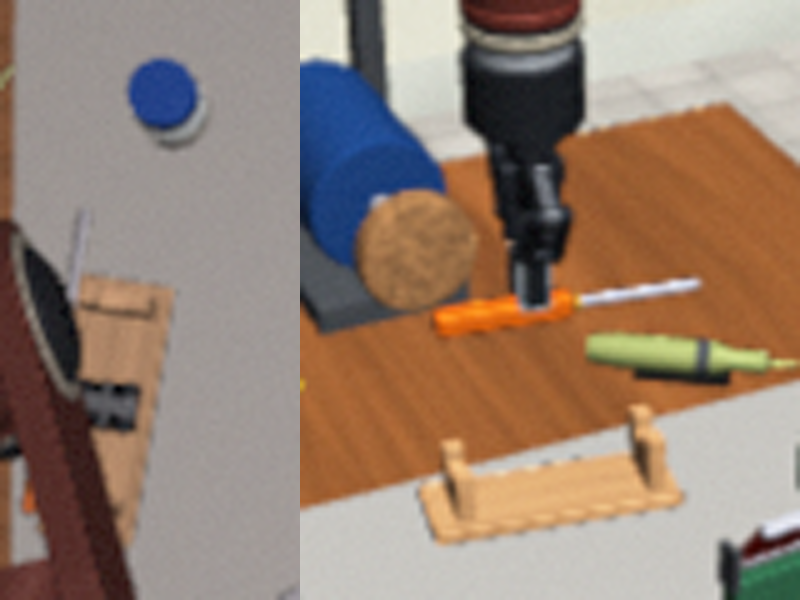

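Rod held, level. Its tip is at top-crop (84,211) and side-crop (700,284). Triangulating it against the tool:

```bash
cat >> h.py <<'E'
def tri(t,ut,s,us):
    e1,d1=ray(t,*ut);e2,d2=ray(s,*us)
    A=np.c_[d1,-d2];k=np.linalg.lstsq(A,e2-e1,rcond=None)[0];p,q=e1+k[0]*d1,e2+k[1]*d2
    return (p+q)/2,np.linalg.norm(p-q)*1e3
E
python3 - <<'E'
from plant import manip
from rel import *
t=manip.grab_frame("top"); s=manip.grab_frame("side");st=manip.state()
p,g=tri(t,(84.5/5-.5+170,211.5/5-.5+90),s,(400.5/5-.5+185,284.5/5-.5+100))
print(p,g,"tip in tool mm",Rq(st["tool_rot"]).inv().apply(p-st["tool_pos"])*1e3)
# next: pre-insert point: tip at press x -60, y 80, z 98 -> TCP 
off=110
for x in (-90,):
    print(rel(st,loc(PR,x-off,80,150),PR[2]))
E
```

```text
[0.66187008 0.23611932 0.15022582] 3.9647835942877485 tip in tool mm [-115.35982284    3.17996325   -8.97062142]
(array([ -0.04,  -0.12, -14.15]), array([ 142.2, -235.2,   -8.5]))
```

Request:
{"api": "servo_tool", "payload": {
  "moves": [
    [[0, 0, -4, 0, 0, -7, 10], [0, 0, -4, 0, 0, -7.1, 10], [20, -33, 0, 0, 0, 0, 10], [20, -33, 0, 0, 0, 0, 10], [20, -34, 0, 0, 0, 0, 10], [20, -33, 0, 0, 0, 0, 10], [20, -34, 0, 0, 0, 0, 10], [20, -34, 0, 0, 0, 0, 10], [22, -34, 0, 0, 0, 0, 10], [0, 0, 20, 0, 0, 0, 10], [0, 0, 25, 0, 0, 0, 10], [0, 0, 0, 0, 0, 0, 10]]
  ]
}}

```text
time: 5.85
tool_pos: [0.427, 0.0028, 0.1023]
tool_rot: [-0.004, -0.049, 0.999, 0.001]
contact_force: [-0.8, 0.6, -1.9]
gripper_width: 0.149
grasp_force: 58.7
```

```bash
python3 - <<'E'
from plant import manip
from rel import *
t=manip.grab_frame("top"); s=manip.grab_frame("side");st=manip.state()
print(st["tool_pos"],rel(st,loc(PR,-160,82,93),PR[2]))
E
```

```text
[0.42942575 0.00259306 0.10530605] (array([ 0.02, -0.08, -0.05]), array([-39.6,   1.3,  12.3]))
```

Request:
{"api": "servo_tool", "payload": {
  "moves": [
    [[-15, 0, 6, 0, 0, 0, 10], [-15, 1, 6, 0, 0, 0, 10], [-10, 0, 0, 0, 0, 0, 10], [0, 0, 0, 0, 0, 0, 10]]
  ]
}}

```text
time: 6.45
tool_pos: [0.4705, 0.0074, 0.0946]
tool_rot: [0.001, -0.049, 0.999, -0.0]
contact_force: [-0.1, -0.0, -1.2]
gripper_width: 0.15
grasp_force: 58.7
```

```bash
python3 - <<'E'
from plant import manip
from rel import *
t=manip.grab_frame("top"); s=manip.grab_frame("side");st=manip.state()
a=crop(t,225,115,305,215,5);b=crop(s,235,170,315,270,5)
cv2.imwrite("pics/e.png",np.hstack([a,b]))
print(st["tool_pos"],rel(st,loc(PR,-160,82,93),PR[2]))
A=lambda f,u0,v0,P:((px(f,P)-[u0,v0]+.5)*5-.5).round(0).tolist()
ph=.61
pts=np.array([loc(PR,-34,106-45*np.sin(ph),78+45*np.cos(ph)),loc(PR,-34,106,78),loc(PR,-22,88.8,102.6), loc(PR,-41,108,88),loc(PR,19,108,88),
 st["tool_pos"]+Rq(st["tool_rot"]).apply([-.110,0,-.005])])
print(A(t,225,115,pts));print(A(s,235,170,pts))
E
```

```text
[0.46965814 0.00737501 0.09419745] (array([-0.01,  0.02, -0.04]), array([0.9, 0.5, 1.2]))
[[191.0, 206.0], [148.0, 218.0], [174.0, 190.0], [146.0, 228.0], [136.0, 129.0], [191.0, 235.0]]
[[209.0, 182.0], [184.0, 211.0], [218.0, 186.0], [172.0, 199.0], [256.0, 169.0], [186.0, 211.0]]
```

View pics/e.png

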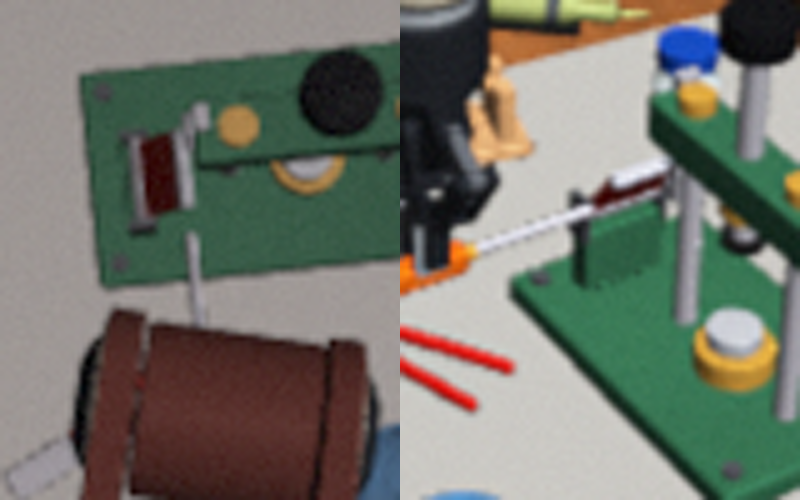

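Top: rod tip at (192,233), pawl nose corner at (188,207). Side: tip at (590,209), nose corner at (615,180). All are within about 1–2 mm of prediction. I'll back off down and inward, then insert under the pawl.

Request:
{"api": "servo_tool", "payload": {
  "moves": [
    [[0, -4, 3.5, 0, 0, 0, 10], [-9, 0, 0, 0, 0, 0, 10], [-9, 0, 0, 0, 0, 0, 10], [-9, 0, 0, 0, 0, 0, 10], [-8, 0, 0, 0, 0, 0, 10], [0, 0, 0, 0, 0, 0, 10]]
  ]
}}

```text
time: 7.3
tool_pos: [0.5054, 0.0069, 0.0902]
tool_rot: [-0.0, -0.049, 0.999, 0.0]
contact_force: [-0.0, 0.1, -0.8]
gripper_width: 0.146
grasp_force: 58.7
```

```bash
python3 - <<'E'
from plant import manip
from rel import *
t=manip.grab_frame("top"); s=manip.grab_frame("side");st=manip.state()
a=crop(t,225,115,305,215,5);b=crop(s,235,170,315,270,5)
cv2.imwrite("pics/f.png",np.hstack([a,b]))
print(st["tool_pos"],st["contact_force"],rel(st,loc(PR,-124,78,91),PR[2]))
print("contact-path: th, dy(world +y=tool +y), dz(tool, down+)")
for th in np.arange(0,1.15,.1):
    f=.61-th; y,z=106-31*np.sin(f)-7.5*np.cos(f),78+31*np.cos(f)-7.5*np.sin(f); print(round(th,2),*rel(st,loc(PR,-124,y,z-5),PR[2])[1])
E
```

```text
[0.50469654 0.00690496 0.09002813] [-0.40143194 -0.18932948 -1.40061332] (array([ 0.01, -0.03, -0.04]), array([-0.2,  0.4, -1. ]))
contact-path: th, dy(world +y=tool +y), dz(tool, down+)
0.0 -0.2 4.5 -4.1
0.1 -0.2 6.8 -6.4
0.2 -0.2 9.2 -8.4
0.3 -0.2 11.8 -10.2
0.4 -0.2 14.6 -11.7
0.5 -0.2 17.6 -13.0
0.6 -0.2 20.6 -13.9
0.7 -0.2 23.8 -14.5
0.8 -0.2 26.9 -14.8
0.9 -0.2 30.1 -14.8
1.0 -0.2 33.3 -14.5
1.1 -0.2 36.4 -13.9
```

View pics/f.png

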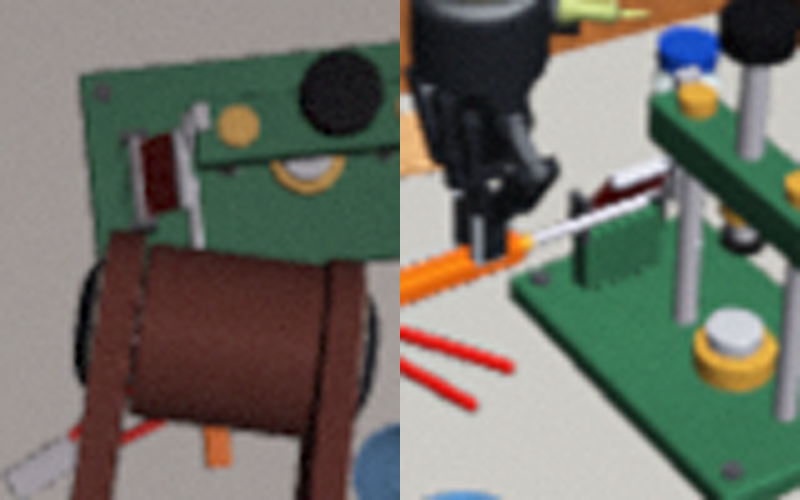

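The rod shaft runs under the red pawl (side px ~(655,198)), clear of the posts. Now I'll sweep it along the arc.

Request:
{"api": "servo_tool", "payload": {
  "moves": [
    [[0, 4.5, -4, 0, 0, 0, 10], [0, 2.3, -2.3, 0, 0, 0, 10], [0, 2.4, -2, 0, 0, 0, 10], [0, 2.6, -1.8, 0, 0, 0, 10], [0, 2.8, -1.5, 0, 0, 0, 10]]
  ]
}}

```text
time: 8.02
tool_pos: [0.5033, 0.0211, 0.1019]
tool_rot: [-0.0, -0.049, 0.999, -0.0]
contact_force: [-0.5, -4.8, -2.9]
gripper_width: 0.148
grasp_force: 59.3
```

Contact is about 4–5 N, as expected for the pivot. Continuing.

Request:
{"api": "servo_tool", "payload": {
  "moves": [
    [[0, 3, -1.3, 0, 0, 0, 10], [0, 3, -0.9, 0, 0, 0, 10], [0, 3.2, -0.6, 0, 0, 0, 10], [0, 3.1, -0.3, 0, 0, 0, 10], [0, 3.2, 0, 0, 0, 0, 10], [0, 3.2, 0.3, 0, 0, 0, 10], [0, 0, 0, 0, 0, 0, 10]]
  ]
}}

```text
time: 8.9
tool_pos: [0.5014, 0.0403, 0.1045]
tool_rot: [-0.0, -0.049, 0.999, 0.0]
contact_force: [-1.1, -2.9, -1.2]
gripper_width: 0.141
grasp_force: 59.6
```

```bash
python3 - <<'E'
from plant import manip
from rel import *
t=manip.grab_frame("top"); s=manip.grab_frame("side");st=manip.state()
a=crop(t,225,115,305,215,5);b=crop(s,235,170,315,270,5)
cv2.imwrite("pics/g.png",np.hstack([a,b]))
print(st["tool_pos"],st["contact_force"],rel(st,loc(PR,-124,109,103),PR[2]))
E
```

```text
[0.5015505  0.0401248  0.10459535] [ 0.13889305 -3.90310864 -0.21127208] (array([ 0.02,  0.01, -0.04]), array([-0.1, -1.9,  1.6]))
```

View pics/g.png

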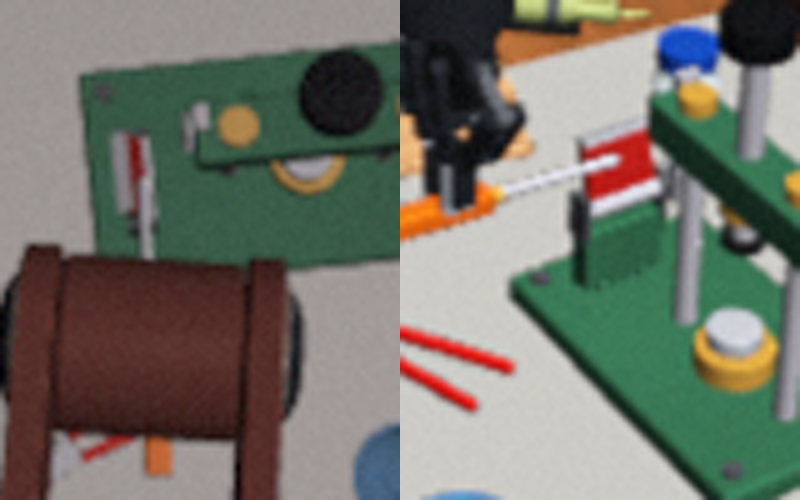

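The pawl stands past upright, leaning outward (θ≈1.0), clear of the rack. Next I'll withdraw the rod, rise, and go over the knob.

Request:
{"api": "servo_tool", "payload": {
  "moves": [
    [[0, -6, 0, 0, 0, 0, 10], [15, 0, 0, 0, 0, 0, 10], [15, 0, -10, 0, 0, 0, 10], [0, 0, -40, 0, 0, 0, 10], [0, 0, -50, 0, 0, 0, 10], [0, 0, -50, 0, 0, 0, 10], [0, 0, -50, 0, 0, 0, 10], [0, 0, -10, 0, 0, 0, 10], [0, 0, 0, 0, 0, 0, 10]]
  ]
}}

```text
time: 10.12
tool_pos: [0.4726, 0.0313, 0.315]
tool_rot: [0.001, -0.049, 0.999, 0.0]
contact_force: [-0.3, 0.7, -1.0]
gripper_width: 0.149
grasp_force: 58.8
```

```bash
python3 - <<'E'
from plant import manip
from rel import *
st=manip.state()
print(st["tool_pos"],st["contact_force"],rel(st,loc(PR,0,1,300),PR[2]))
E
```

```text
[0.47262997 0.03127693 0.31497105] [-0.28856918  0.71113439 -1.01109136] (array([ 0.03,  0.09, -0.02]), array([-153.7, -104. ,   15. ]))
```

Request:
{"api": "servo_tool", "payload": {
  "moves": [
    [[-30, -20, 0, 0, 0, 0, 10], [-30, -21, 0, 0, 0, 0, 10], [-30, -21, 0, 0, 0, 0, 10], [-32, -21, 0, 0, 0, 0, 10], [-32, -21, 0, 0, 0, 0, 10], [0, 0, 10, 0, 0, 0, 10], [0, 0, 0, 0, 0, 0, 10], [0, 0, 0, 0, 0, 0, 10]]
  ]
}}

```text
time: 11.12
tool_pos: [0.6348, -0.0567, 0.3039]
tool_rot: [-0.001, -0.049, 0.999, 0.0]
contact_force: [0.0, 0.1, -0.4]
gripper_width: 0.15
grasp_force: 58.8
```

```bash
python3 - <<'E'
from plant import manip
from rel import *
t=manip.grab_frame("top");s=manip.grab_frame("side");st=manip.state()
b=crop(s,235,90,355,230,4);a=crop(t,235,90,335,230,4)
cv2.imwrite("pics/i.png",np.hstack([a,b]))
print(st["tool_pos"],st["contact_force"],rel(st,loc(PR,0,1,290),PR[2]))
E
```

```text
[ 0.63521931 -0.05681942  0.30511848] [-0.11571358  0.78271747 -0.46043205] (array([-0.  ,  0.04, -0.02]), array([-0.7, -0.3, 15.1]))
```

View pics/i.png

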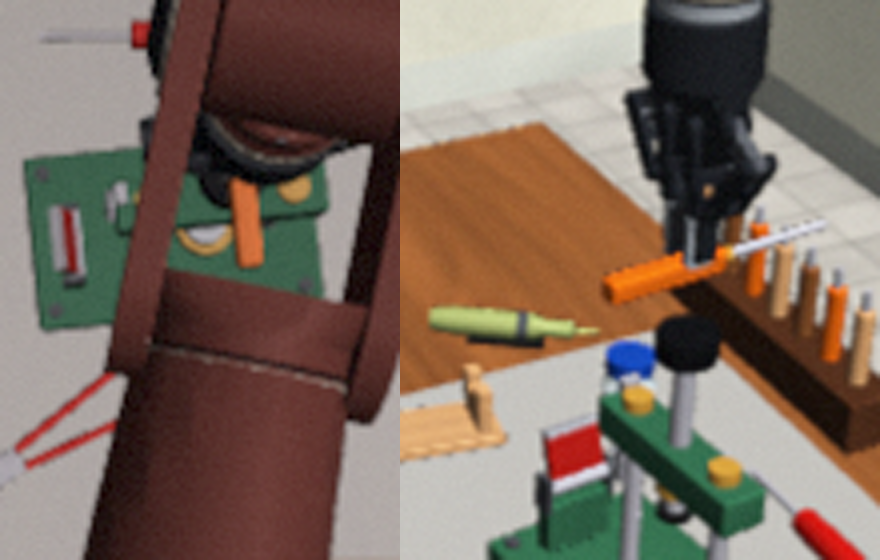

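The fingertips (side px 695,262) hang over the knob (688,330), with the rod level and the pawl still out. I'll check the alignment numerically.

```bash
python3 - <<'E'
from plant import manip
from rel import *
s=manip.grab_frame("side");st=manip.state()
im=s["image"];g=cv2.cvtColor(im,cv2.COLOR_BGR2GRAY)
sub=(g[160:195,290:335]<45).astype(np.uint8);n,l,stt,c=cv2.connectedComponentsWithStats(sub)
for k in range(1,n):
    if stt[k,4]>30: print(stt[k]+[290,160,0,0,0],c[k]+[290,160])
print(px(s,[loc(PR,0,0,265),loc(PR,0,0,243),loc(PR,0,0,254)]), st["tool_pos"])
E
```

```text
[299 160  36  32 515] [315.3631068  174.45436893]
[[305.78281944 171.29192568]
 [305.25352605 178.33486807]
 [305.51687768 174.83062948]] [ 0.63536903 -0.05694012  0.30535757]
```

Request:
{"api": "servo_tool", "payload": {
  "moves": [
    [[-0.7, 0, 8, 0, 0, 0, 10], [0, 0, 8, 0, 0, 0, 10], [0, 0, 4, 0, 0, 0, 10], [0, 0, 0, 0, 0, 0, 10]]
  ]
}}

```text
time: 11.78
tool_pos: [0.6361, -0.0572, 0.2837]
tool_rot: [-0.001, -0.049, 0.999, 0.0]
contact_force: [0.7, 0.5, -0.3]
gripper_width: 0.15
grasp_force: 58.8
```

Request:
{"api": "servo_tool", "payload": {
  "moves": [
    [[0, 0, 2, 0, 0, 0, 10], [0, 0, 2, 0, 0, 0, 10], [0, 0, 2, 0, 0, 0, 10], [0, 0, 2, 0, 0, 0, 10]]
  ]
}}

```text
time: 12.28
tool_pos: [0.6364, -0.0573, 0.2765]
tool_rot: [0.0, -0.049, 0.999, -0.0]
contact_force: [0.6, 0.2, -0.9]
gripper_width: 0.148
grasp_force: 58.8
```

Request:
{"api": "servo_tool", "payload": {
  "moves": [
    [[0, 0, 2, 0, 0, 0, 10], [0, 0, 2, 0, 0, 0, 10], [0, 0, 2, 0, 0, 0, 10], [0, 0, 2, 0, 0, 0, 10]]
  ]
}}

```text
time: 12.78
tool_pos: [0.6364, -0.0573, 0.2685]
tool_rot: [-0.0, -0.049, 0.999, 0.0]
contact_force: [0.0, -0.7, -0.8]
gripper_width: 0.145
grasp_force: 58.8
```

Request:
{"api": "servo_tool", "payload": {
  "moves": [
    [[0, 0, 2, 0, 0, 0, 10], [0, 0, 2, 0, 0, 0, 10], [0, 0, 0, 0, 0, 0, 10]]
  ]
}}

```text
time: 13.15
tool_pos: [0.6364, -0.0573, 0.2645]
tool_rot: [-0.0, -0.049, 0.999, 0.0]
contact_force: [0.3, 0.0, -0.6]
gripper_width: 0.149
grasp_force: 58.8
```

```bash
python3 - <<'E'
from plant import manip
from rel import *
print(manip.tcp_to_tips if hasattr(manip,"tcp_to_tips") else None)
s=manip.grab_frame("side");t=manip.grab_frame("top");st=manip.state()
print(st["tool_pos"],st["contact_force"],st["ft_torque"])
cv2.imwrite("pics/j.png",crop(s,275,130,345,200,5))
g=cv2.cvtColor(s["image"],cv2.COLOR_BGR2GRAY)[150:195,285:330]
for r in g[::1]: print(''.join('#' if v<40 else '+' if v<80 else '.' if v<140 else ' ' for v in r))
tool=lambda v: st["tool_pos"]+Rq(st["tool_rot"]).apply(np.array(v)/1e3)
print(px(s,[tool([0,-8,14]),tool([0,8,14]),loc(PR,0,0,265),tool([25,0,-5])])-[285,150])
E
```

```text
0.014
[ 0.63639114 -0.05728013  0.26458075] [ 0.11108904  0.15136901 -0.20911986] [-0.0531944   0.03042295  0.0240504 ]
..............+####++####+++############+.   
..............+##########+..###########+..   
...............+#########..+###########..   .
...............+#########++###########+..  ..
..................+##################+...  ..
................+.+##################+...  ..
................++##################++...  ..
................++#################+++...  ..
................++###++#########+++++....  ..
................+####+..#####++++++++....  ..
................+####+..#####++++++++........
................+####+.+#####++++++++......  
................+###+..+#####++++++++..      
................+###+..+######+++++..        
................+###+..+####+++...       ....
................+###+..+####+.        ...++. 
................+++++..+####.      ...+++++. 
....................+..+####..   .+++++++++. 
..............     ....+##+.....+###+++++++. 
........... .      ... ........+#####++++++..
....... .           ..  .......#######+++++++
....          
[... 498 characters left out ...]
+++++++.   .+#####++.       ....+######
 .++++.. .++.     .+....           ....+#####
  ...     ...     ...               ....+####
    ..            ...                ....++##
     .            ...                 ....++#
     .            ...                  .....+
   ...            ...                   ....+
.......           ..                     ....
........     .    ..                      ...
++.......    ... ...                       ..
+++.......  ........                         
+##+................                         
+###++..............                         
[[22.22576005 27.14890785]
 [18.63624476 24.38073274]
 [20.78281944 21.29192568]
 [13.11155162 22.22892927]]
```

```bash
python3 - <<'E'
from plant import manip
from rel import *
s=manip.grab_frame("side");st=manip.state();print(st["contact_force"])
old=cv2.resize(cv2.imread("pics/i.png")[:,400:],None,fx=.25,fy=.25,interpolation=cv2.INTER_AREA)
new=s["image"][90:230,235:355]
for n,im in(("old",old),("new",new)):
    g=cv2.cvtColor(im,cv2.COLOR_BGR2GRAY); print(n)
    for r in g[110:135,55:85]: print(''.join('#' if v<45 else '+' if v<80 else '.' if v<140 else ' ' for v in r))
g=cv2.cvtColor(old,cv2.COLOR_BGR2GRAY)
for r in g[60:105,50:95]: print(''.join('#' if v<40 else '+' if v<80 else '.' if v<140 else ' ' for v in r))
# orange mask of handle in new
h=cv2.cvtColor(s["image"],cv2.COLOR_BGR2HSV);m=((h[...,0]>5)&(h[...,0]<14)&(h[...,1]>200)&(h[...,2]>140))
for y in range(165,195): print(y,''.join('o' if v else '.' for v in m[y,280:325]))
for dz in(-5,): 
  for x in (65,20,-25): print(px(s,[st["tool_pos"]+Rq(st["tool_rot"]).apply(np.array([x,0,dz])/1e3)]))
E
```

```text
[-0.03157685 -0.63628727 -0.6378026 ]
old
######++.......  .....        
#######++..............       
+#######++..............      
.+########+..............     
..+########++...........      
....+#######++.........       
.....+#######++.......        
...  .+#######++.......       
...   .+########+.......      
...     .########+....+...   .
...     .+########++..........
 ..      ++########++.........
 ..      .++########++........
...      ...++#######++.......
...  ..   ....+#######++......
+..  ... .++...+########++....
...  ....+#+.  .+########+....
...  ...++#+.. .+########++..+
...  ...+###+..+#+++#####+++++
...  ....+#######. .+####+++++
...  .....++###+.   .+###+++++
..   .......++.      .+##+++++
..  ............      .+#++++.
..  .............     .++++.. 
..  ..............    .....   
new
######++.......  .....        
#######++......  ......       
+#######++..............      
.+########+..............     
..+########+............      
....+#######+.........        
.....+#######++.......        
...  .+#######++.......       
...   .+#######++.......      

[... 3455 characters left out ...]
..........
183 .............................................
184 .............................................
185 .............................................
186 .............................................
187 .............................................
188 .............................................
189 .............................................
190 .............................................
191 .............................................
192 .............................................
193 .............................................
194 .............................................
[[285.40275426 176.45403882]]
[[299.67847006 171.707514  ]]
[[313.52798963 167.10269494]]
```

The foot and knob haven't moved and the force is still at baseline, so there's no contact yet. I'll feel downward in small steps.

Request:
{"api": "servo_tool", "payload": {
  "moves": [
    [[0, 0, 1.5, 0, 0, 0, 10], [0, 0, 1.5, 0, 0, 0, 10], [0, 0, 0, 0, 0, 0, 10]]
  ]
}}

```text
time: 13.68
tool_pos: [0.6366, -0.0573, 0.2621]
tool_rot: [0.0, -0.049, 0.999, -0.0]
contact_force: [-0.3, 0.5, 3.2]
gripper_width: 0.147
grasp_force: 59.4
```

Request:
{"api": "servo_tool", "payload": {
  "moves": [
    [[0, 0, 1.5, 0, 0, 0, 10], [0, 0, 1.5, 0, 0, 0, 10], [0, 0, 0, 0, 0, 0, 10]]
  ]
}}

```text
time: 14.05
tool_pos: [0.6365, -0.0574, 0.2584]
tool_rot: [0.0, -0.049, 0.999, -0.0]
contact_force: [0.5, 0.4, 1.4]
gripper_width: 0.153
grasp_force: 59.3
```

Contact came at TCP z ≈ 0.2625 and the ram slides with about 2–4 N. I'll slide down to about 36 mm, then feel for the foot.

Request:
{"api": "servo_tool", "payload": {
  "moves": [
    [[0, 0, 1.5, 0, 0, 0, 10], [0, 0, 1.5, 0, 0, 0, 10], [0, 0, 1.5, 0, 0, 0, 10], [0, 0, 1.5, 0, 0, 0, 10], [0, 0, 1.5, 0, 0, 0, 10], [0, 0, 1.5, 0, 0, 0, 10]]
  ]
}}

```text
time: 14.8
tool_pos: [0.6365, -0.0573, 0.2496]
tool_rot: [0.0, -0.049, 0.999, -0.0]
contact_force: [0.8, -0.0, 2.9]
gripper_width: 0.147
grasp_force: 59.4
```

Request:
{"api": "servo_tool", "payload": {
  "moves": [
    [[0, 0, 2, 0, 0, 0, 10], [0, 0, 2, 0, 0, 0, 10], [0, 0, 2, 0, 0, 0, 10], [0, 0, 2, 0, 0, 0, 10], [0, 0, 2, 0, 0, 0, 10], [0, 0, 2, 0, 0, 0, 10]]
  ]
}}

```text
time: 15.55
tool_pos: [0.6365, -0.0573, 0.2375]
tool_rot: [0.0, -0.049, 0.999, -0.0]
contact_force: [1.9, -0.5, 3.4]
gripper_width: 0.149
grasp_force: 59.4
```

Request:
{"api": "servo_tool", "payload": {
  "moves": [
    [[0, 0, 2, 0, 0, 0, 10], [0, 0, 2, 0, 0, 0, 10], [0, 0, 2, 0, 0, 0, 10], [0, 0, 2, 0, 0, 0, 10], [0, 0, 2, 0, 0, 0, 10], [0, 0, 2, 0, 0, 0, 10]]
  ]
}}

```text
time: 16.3
tool_pos: [0.6365, -0.0573, 0.2255]
tool_rot: [0.0, -0.049, 0.999, -0.0]
contact_force: [1.6, -0.1, 2.5]
gripper_width: 0.152
grasp_force: 59.4
```

Request:
{"api": "servo_tool", "payload": {
  "moves": [
    [[0, 0, 1, 0, 0, 0, 10], [0, 0, 1, 0, 0, 0, 10], [0, 0, 1, 0, 0, 0, 10], [0, 0, 1, 0, 0, 0, 10]]
  ]
}}

```text
time: 16.8
tool_pos: [0.6363, -0.0573, 0.2215]
tool_rot: [-0.0, -0.049, 0.999, 0.0]
contact_force: [0.6, -0.1, 1.7]
gripper_width: 0.143
grasp_force: 59.4
```

Request:
{"api": "servo_tool", "payload": {
  "moves": [
    [[0, 0, 1, 0, 0, 0, 10], [0, 0, 1, 0, 0, 0, 10], [0, 0, 0.5, 0, 0, 0, 10]]
  ]
}}

```text
time: 17.18
tool_pos: [0.6363, -0.0573, 0.2189]
tool_rot: [-0.0, -0.049, 0.999, 0.0]
contact_force: [0.7, -0.1, 1.7]
gripper_width: 0.149
grasp_force: 59.4
```

Request:
{"api": "servo_tool", "payload": {
  "moves": [
    [[0, 0, 0.8, 0, 0, 0, 10], [0, 0, 0.8, 0, 0, 0, 10], [0, 0, 0.8, 0, 0, 0, 10]]
  ]
}}

```text
time: 17.55
tool_pos: [0.6363, -0.0573, 0.2166]
tool_rot: [-0.0, -0.049, 0.999, 0.0]
contact_force: [0.2, -0.3, 1.3]
gripper_width: 0.149
grasp_force: 59.4
```

Request:
{"api": "servo_tool", "payload": {
  "moves": [
    [[0, 0, 0.8, 0, 0, 0, 10], [0, 0, 0.8, 0, 0, 0, 10], [0, 0, 0.8, 0, 0, 0, 10]]
  ]
}}

```text
time: 17.92
tool_pos: [0.6363, -0.0573, 0.2142]
tool_rot: [-0.0, -0.049, 0.999, 0.0]
contact_force: [-0.0, 0.5, 3.7]
gripper_width: 0.143
grasp_force: 59.4
```

Request:
{"api": "servo_tool", "payload": {
  "moves": [
    [[0, 0, 0.8, 0, 0, 0, 10], [0, 0, 0.7, 0, 0, 0, 10]]
  ]
}}

```text
time: 18.18
tool_pos: [0.6363, -0.0573, 0.2127]
tool_rot: [-0.0, -0.049, 0.999, 0.0]
contact_force: [0.6, -0.7, 1.6]
gripper_width: 0.147
grasp_force: 59.4
```

Request:
{"api": "servo_tool", "payload": {
  "moves": [
    [[0, 0, 0.8, 0, 0, 0, 10], [0, 0, 0.8, 0, 0, 0, 10], [0, 0, 0.8, 0, 0, 0, 10]]
  ]
}}

```text
time: 18.55
tool_pos: [0.6363, -0.0573, 0.2103]
tool_rot: [-0.0, -0.049, 0.999, 0.0]
contact_force: [-0.3, -0.8, 2.0]
gripper_width: 0.148
grasp_force: 59.4
```

Request:
{"api": "servo_tool", "payload": {
  "moves": [
    [[0, 0, 0.8, 0, 0, 0, 10], [0, 0, 0.8, 0, 0, 0, 10], [0, 0, 0.8, 0, 0, 0, 10]]
  ]
}}

```text
time: 18.92
tool_pos: [0.6363, -0.0573, 0.2079]
tool_rot: [-0.0, -0.049, 0.999, 0.0]
contact_force: [-0.9, 0.0, 3.1]
gripper_width: 0.152
grasp_force: 59.4
```

Request:
{"api": "servo_tool", "payload": {
  "moves": [
    [[0, 0, 0.8, 0, 0, 0, 10], [0, 0, 0.8, 0, 0, 0, 10], [0, 0, 0.8, 0, 0, 0, 10]]
  ]
}}

```text
time: 19.3
tool_pos: [0.6364, -0.0573, 0.2056]
tool_rot: [-0.0, -0.049, 0.999, 0.0]
contact_force: [-0.2, 0.1, 2.6]
gripper_width: 0.152
grasp_force: 59.4
```

Request:
{"api": "servo_tool", "payload": {
  "moves": [
    [[0, 0, 0.8, 0, 0, 0, 10], [0, 0, 0.8, 0, 0, 0, 10], [0, 0, 0.8, 0, 0, 0, 10]]
  ]
}}

```text
time: 19.68
tool_pos: [0.6364, -0.0573, 0.2033]
tool_rot: [-0.0, -0.049, 0.999, -0.0]
contact_force: [-1.0, 0.2, 4.8]
gripper_width: 0.145
grasp_force: 59.8
```

Request:
{"api": "servo_tool", "payload": {
  "moves": [
    [[0, 0, 0.3, 0, 0, 0, 10]]
  ]
}}

```text
time: 19.8
tool_pos: [0.6364, -0.0573, 0.2033]
tool_rot: [0.0, -0.049, 0.999, -0.0]
contact_force: [-2.1, 0.7, 4.8]
gripper_width: 0.146
grasp_force: 59.8
```

```bash
cat > fz.py <<'E'
from plant import manip
import numpy as np
F=[]
for i in range(4): manip.grab_frame("side"); F.append(manip.state()["contact_force"])
print(np.mean(F,0).round(2),np.std(F,0).round(2),manip.state()["tool_pos"])
E
python3 fz.py
```

```text
[-2.47  0.11  4.65] [0.53 0.27 0.52] [ 0.63639303 -0.05731476  0.20326199]
```

Bearing now: the position is stalled and the push is about 5.4 N with the rod's weight added. I'll add a little.

Request:
{"api": "servo_tool", "payload": {
  "moves": [
    [[0, 0, 0.4, 0, 0, 0, 10], [0, 0, 0, 0, 0, 0, 10]]
  ]
}}

```text
time: 20.25
tool_pos: [0.6364, -0.0573, 0.2033]
tool_rot: [0.0, -0.049, 0.999, -0.0]
contact_force: [-3.8, 0.4, 5.2]
gripper_width: 0.145
grasp_force: 60.1
```

```bash
python3 fz.py
```

```text
[-3.02  0.66  6.19] [0.53 0.38 0.5 ] [ 0.63641494 -0.05731834  0.20325842]
```

Request:
{"api": "servo_tool", "payload": {
  "moves": [
    [[0, 0, 0.3, 0, 0, 0, 10], [0, 0, 0, 0, 0, 0, 10]]
  ]
}}

```text
time: 20.7
tool_pos: [0.6365, -0.0573, 0.2032]
tool_rot: [0.0, -0.049, 0.999, -0.0]
contact_force: [-3.4, 0.7, 8.1]
gripper_width: 0.149
grasp_force: 60.2
```

```bash
python3 fz.py
```

```text
[-3.17  0.05  6.92] [0.22 0.25 0.29] [ 0.63645396 -0.05730519  0.20327745]
```

The knob push is about 7.7 N, so the foot is seated. I'll lift straight up and check that the ram stays.

Request:
{"api": "servo_tool", "payload": {
  "moves": [
    [[0, 0, -1, 0, 0, 0, 10], [0, 0, -2, 0, 0, 0, 10], [0, 0, -10, 0, 0, 0, 10], [0, 0, -25, 0, 0, 0, 10], [0, 0, -25, 0, 0, 0, 10], [0, 0, -20, 0, 0, 0, 10], [0, 0, 0, 0, 0, 0, 10], [0, 0, 0, 0, 0, 0, 10]]
  ]
}}

```text
time: 21.9
tool_pos: [0.636, -0.0573, 0.284]
tool_rot: [-0.001, -0.049, 0.999, 0.0]
contact_force: [-0.0, -0.2, -0.5]
gripper_width: 0.148
grasp_force: 58.8
```

```bash
python3 fz.py; python3 - <<'E'
from plant import manip
from rel import *
s=manip.grab_frame("side");st=manip.state()
g=cv2.cvtColor(s["image"],cv2.COLOR_BGR2GRAY)
print("foot/blank region u285-325 v200-245")
for r in g[196:248,288:328]: print(''.join('#' if v<45 else '+' if v<80 else '.' if v<140 else ':' if v<175 else ' ' for v in r))
print("knob pred @206:",px(s,[loc(PR,0,0,206)]))
h=cv2.cvtColor(s["image"],cv2.COLOR_BGR2HSV);m=((h[...,0]>5)&(h[...,0]<14)&(h[...,1]>200)&(h[...,2]>140))
T=lambda v:st["tool_pos"]+Rq(st["tool_rot"]).apply(np.array(v)/1e3)
c=px(s,[T([65,0,-5]),T([20,0,-5]),T([-25,0,-5]),T([-110,0,-5])]);print(c)
u0,v0=c[0].astype(int)-[6,20]
for y in range(v0,v0+32): print(y,''.join('o' if v else '.' for v in m[y,u0:u0+45]), u0)
E
```

```text
[ 0.16 -0.08 -0.68] [0.73 0.43 0.42] [ 0.6358891  -0.05721153  0.28368697]
foot/blank region u285-325 v200-245
   :..:::.###############:              
   :..:::.###############:              
   :..:::.+#############+:              
   :..::  .#############.               
   :..::  :.+##########.:               
   :..::    :.######+.:                 
:: ...::     :.+....:                   
:.:..:::     :...:::                    
.....:::     :..::::                    
......::     :..::::                    
..:..::::    :..:::                     
...::::::::  :..:::                     
....:::::..: ...:::                :    
..+...::........:::      ::        ::   
................:::      ..:::      ::  
+............+..:::      ...:::      :: 
#+...........+..:::      ...::        ::
##++............:::      ...::         :
###++........+..:::      ...::          
####++..........::.:    :..:::          
#####++.....+...::..:   :..:::          
#######+....+..:::...:  :..:::          
+######++......:::..... :..:::          
+#######++.................:::          
+++##
[... 2333 characters left out ...]
68 ........oo....ooooooooooo.................... 279
169 .........ooooooooooooo....................... 279
170 .........ooooooooooo......................... 279
171 .........oooooooo............................ 279
172 .........ooooo............................... 279
173 ............................................. 279
174 ............................................. 279
175 ............................................. 279
176 ............................................. 279
177 ............................................. 279
178 ............................................. 279
179 ............................................. 279
180 ............................................. 279
```

The knob is about 18 px lower, the foot is at the blank (v≈236) and the force is back to baseline. The rod still sits in the grip as before. Back to the rest.

```bash
python3 - <<'E'
from plant import manip
from rel import *
st=manip.state()
yaw=-2*np.arctan2(.074,.997); print(yaw)
print(rel(st,np.array([.5485,.2502,.14]),yaw), Rq(st["tool_rot"]).inv().apply(np.array([.5485,.2502,.14])-st["tool_pos"])*1e3)
E
```

```text
-0.14817363817625537
(array([ 0.02, -0.1 , 14.11]), array([131.9, 291.1, 144. ])) [ 56.71222863 314.40376011 144.28827144]
```

Request:
{"api": "servo_tool", "payload": {
  "moves": [
    [[6, 35, 0, 0, 0, 0, 10], [6, 35, 0, 0, 0, 0, 10], [6, 35, 0, 0, 0, 0, 10], [7, 35, 0, 0, 0, 0, 10], [7, 35, 10, 0, 0, 0, 10], [7, 35, 20, 0, 0, 0, 10], [6, 35, 25, 0, 0, 0, 10], [6, 35, 30, 0, 0, 0, 10], [6, 34, 30, 0, 0, 0, 10], [0, 0, 15, 0, 0, 7, 10], [0, 0, 10, 0, 0, 7.1, 10], [0, 0, 0, 0, 0, 0, 10]]
  ]
}}

```text
time: 23.65
tool_pos: [0.5479, 0.2494, 0.1436]
tool_rot: [-0.001, 0.073, 0.997, -0.001]
contact_force: [0.1, -0.3, -1.2]
gripper_width: 0.147
grasp_force: 58.9
```

Request:
{"api": "servo_tool", "payload": {
  "moves": [
    [[0, 0, 0, 0, 0, 0, 10], [0, 0, 0, 0, 0, 0, 10]]
  ]
}}

```text
time: 23.9
tool_pos: [0.5495, 0.2496, 0.1461]
tool_rot: [0.001, 0.074, 0.997, 0.0]
contact_force: [0.2, 0.6, -0.2]
gripper_width: 0.149
grasp_force: 58.9
```

```bash
python3 - <<'E'
from plant import manip
from rel import *
t=manip.grab_frame("top");s=manip.grab_frame("side");st=manip.state()
yaw=-2*np.arctan2(.0739,.9972)
print(st["tool_pos"],rel(st,np.array([.5485,.2502,.039]),yaw))
E
```

```text
[0.54932952 0.24959537 0.14592842] (array([0.03, 0.06, 0.02]), array([  0.9,   0.5, 106.9]))
```

Request:
{"api": "servo_tool", "payload": {
  "moves": [
    [[0.9, 0.5, 30, 0, 0, 0, 10], [0, 0, 30, 0, 0, 0, 10], [0, 0, 25, 0, 0, 0, 10], [0, 0, 10, 0, 0, 0, 10], [0, 0, 5, 0, 0, 0, 10], [0, 0, 3, 0, 0, 0, 10], [0, 0, 0, 0, 0, 0, 10], [0, 0, 0, 0, 0, 0, 10]]
  ]
}}

```text
time: 25.0
tool_pos: [0.5486, 0.2504, 0.043]
tool_rot: [0.001, 0.074, 0.997, 0.0]
contact_force: [-0.7, 0.0, -0.9]
gripper_width: 0.144
grasp_force: 58.9
```

```bash
python3 fz.py; python3 - <<'E'
from plant import manip
from rel import *
yaw=-2*np.arctan2(.0739,.9972);print(rel(manip.state(),np.array([.5485,.2502,.038]),yaw))
E
```

```text
[-0.31  0.35 -0.8 ] [0.33 0.2  0.69] [0.54831226 0.2502856  0.04254555]
(array([ 0.01,  0.03, -0.  ]), array([-0.2, -0.1,  4.5]))
```

Request:
{"api": "servo_tool", "payload": {
  "moves": [
    [[0, 0, 1, 0, 0, 0, 10], [0, 0, 1, 0, 0, 0, 10], [0, 0, 1, 0, 0, 0, 10], [0, 0, 0, 0, 0, 0, 10]]
  ]
}}

```text
time: 25.7
tool_pos: [0.548, 0.2502, 0.039]
tool_rot: [-0.0, 0.074, 0.997, -0.0]
contact_force: [-0.8, -0.8, -1.6]
gripper_width: 0.151
grasp_force: 58.9
```

```bash
python3 fz.py
```

```text
[-0.58 -0.2  -0.47] [0.27 0.5  0.68] [0.54816816 0.25025306 0.0392717 ]
```

Request:
{"api": "servo_tool", "payload": {
  "moves": [
    [[0, 0, 0.7, 0, 0, 0, 10], [0, 0, 0.5, 0, 0, 0, 10], [0, 0, 0, 0, 0, 0, 10]]
  ]
}}

```text
time: 26.28
tool_pos: [0.5482, 0.2503, 0.0382]
tool_rot: [0.0, 0.074, 0.997, 0.0]
contact_force: [-1.3, -0.1, 0.5]
gripper_width: 0.145
grasp_force: 59.2
```

```bash
python3 fz.py
```

```text
[-0.84  0.13  1.59] [0.49 0.22 0.55] [0.54815881 0.25026035 0.03821264]
```

The rod bears lightly on the rest. I'll release and rise.

Request:
{"api": "servo_tool", "payload": {
  "moves": [
    [[0, 0, 0, 0, 0, 0, 22], [0, 0, 0, 0, 0, 0, 32], [0, 0, 0, 0, 0, 0, 40], [0, 0, 0, 0, 0, 0, 40], [0, 0, -10, 0, 0, 0, 40], [0, 0, -20, 0, 0, 0, 40], [0, 0, -40, 0, 0, 0, 40], [0, 0, -50, 0, 0, 0, 40], [0, 50, -20, 0, 0, 0, 40], [0, 50, 0, 0, 0, 0, 40], [0, 50, 0, 0, 0, 0, 40], [0, 0, 0, 0, 0, 0, 40]]
  ]
}}

```text
time: 27.98
tool_pos: [0.5703, 0.4017, 0.1797]
tool_rot: [0.001, 0.072, 0.997, 0.001]
contact_force: [-0.8, -0.8, -0.9]
gripper_width: 0.468
grasp_force: 0.0
```

```bash
python3 - <<'E'
from plant import manip
from rel import *
t=manip.grab_frame("top");s=manip.grab_frame("side");st=manip.state();print(st["tool_pos"],st["contact_force"])
# compare with the initial pictures: where do pixels differ?
for n,f in(("top",t),("side",s)):
    o=cv2.imread(f"pics/{n}0.png"); d=cv2.GaussianBlur(cv2.absdiff(o,f["image"]),(3,3),0).max(2)>35
    k,l,q,c=cv2.connectedComponentsWithStats(d.astype(np.uint8))
    print(n,[(q[i].tolist()) for i in range(1,k) if q[i,4]>4])
    sl=(slice(135,205),slice(172,210)) if n=="top" else (slice(178,212),slice(205,270))
    for nm,im in(("old",o),("new",f["image"])):
        h=cv2.cvtColor(im,cv2.COLOR_BGR2HSV)[sl];m=(h[...,0]>5)&(h[...,0]<12)&(h[...,1]>200)&(h[...,2]>120)
        v,u=np.nonzero(m);print(nm,len(u),u.mean(),v.mean(),u.min(),u.max(),v.min(),v.max())
E
```

```text
[0.57034503 0.39887657 0.17924313] [0.12800323 0.17425295 0.00273053]
top [[32, 118, 162, 266, 10226], [286, 125, 16, 12, 86], [300, 130, 18, 16, 165], [263, 136, 14, 13, 120], [283, 136, 13, 9, 40], [247, 141, 17, 18, 238], [279, 146, 15, 5, 51], [100, 185, 7, 8, 40], [0, 295, 70, 89, 3400], [262, 345, 35, 24, 199], [298, 366, 14, 18, 144], [224, 370, 24, 14, 179], [187, 372, 13, 12, 87]]<stdin>:12: RuntimeWarning: Mean of empty slice.
  ret = ret.dtype.type(ret / rcount)
Traceback (most recent call last):
ValueError: zero-size array to reduction operation minimum which has no identity
```

```bash
python3 - <<'E'
from plant import manip
from rel import *
s=manip.grab_frame("side")
o=cv2.imread("pics/side0.png"); d=cv2.GaussianBlur(cv2.absdiff(o,s["image"]),(3,3),0).max(2)>35
k,l,q,c=cv2.connectedComponentsWithStats(d.astype(np.uint8))
print([(q[i].tolist()) for i in range(1,k) if q[i,4]>4])
def show(im):
    h=cv2.cvtColor(im[178:212,205:270],cv2.COLOR_BGR2HSV);m=(h[...,0]<11)&(h[...,1]>200)&(h[...,2]>120)
    g=cv2.cvtColor(im[178:212,205:270],cv2.COLOR_BGR2GRAY)
    return [''.join('o' if m[i,j] else '#' if g[i,j]<90 else '.' if g[i,j]<150 else ' ' for j in range(65)) for i in range(34)]
for a,b in zip(show(o),show(s["image"])): print(a,'|',b)
E
```

```text
[[0, 0, 239, 205, 13618], [270, 168, 57, 75, 2030], [51, 205, 49, 65, 1551], [74, 211, 5, 9, 24], [0, 219, 29, 40, 824]]
................................................................. | .................................................................
................................................................. | .................................................................
...............................................................   | ...............................................................  
...............................................   .........       | ..............................................    .........      
...............................................   .....           | ...............................................   .....          
.............................................#.    .              | .............................................#.                  
................................................                  | ................................................                 
.......................................#.
[... 2876 characters left out ...]
                              
      ..    ...  ..                                               |       ..    ..    .                                              
           ..                                                   . |            ..                                                   .
                                                               .# |                                                                .#
                                                               .# |                                                                .#
                                                               .# |                                                                .#
```

The rod lies in its rest as before, and outside the arm only the press region (pawl and ram) has changed. Handing in.

```bash
python3 -c "
from plant import manip
print(manip.job_done())"
```

```text
the job is handed in; nothing more can be done
None
```

The job is handed in, with no verdict returned: the rod flicked the pawl out clear of the rack, the ram was pushed about 59 mm down onto the blank with about 7.7 N on the knob, and the rod is back on its rest; while I pushed, the knob was probably bearing on the underside of the held rod's handle rather than the fingertips, and one of my ten pictures was 880 px wide, over the 800 px limit.

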